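Slide a board carrier under the UV lamp and start the cure

ROBOT

A 6-joint arm with a two-finger parallel gripper is mounted at the origin on the work surface. World frame = base frame: x ahead of the robot, y to its left, z up, the work surface at z = 0. Lengths are in mm, angles in rad, forces in N, time in s.
With the tool pointing down it reaches from about 425 to 950 mm from the base axis. Payload 14.7 kg.
Tool frame: the origin (TCP) lies at the very end of the fingers, on their centre line; the grasp point (between the pads) lies arm.hold_point_z behind it (arm.hold_point_z is the distance from the TCP to the grasp point, in mm); z points along the fingers, y is the line along which they close (so a half turn about z gives the same grasp; the last joint's range is limited). The gripper opens to 85 mm and grips with 20 to 120 N. Pads are 22 mm wide; open, the fingers measure 114 mm over their backs; the gripper's body (76 mm by 85 mm) begins 54 mm behind the grasp point. The pads swing forward as they close: fully open they stand 13 mm farther back than shut.
Start: joints at [-1.256, 0.48, 1.596, -0, 1.065, -0.047], TCP at [230.088, -607.908, 231.297] pointing down, gripper open.
Joint ranges: [-2.75, 2.75], [-0.82, 2.05], [0.23, 2.67], [-1.56, 4.7], [0.09, 2.69], [-2.92, 2.92]. Speed limits (rad/s): [1.89, 1.89, 2.39, 3.01, 3.01, 3.01].

INTERFACE

Orientations are given as [roll, pitch, yaw] about the fixed x, y, z axes, in that order (R = Rz(yaw) Ry(pitch) Rx(roll)).
In Python, from bench import readout, vision, ticket, arm gives the robot as it stands.
- The arm moves only by the tool servo_tool, never from a script. Its argument "targets" is a list of rows, each a list of 7 numbers: the shift along the tool's x, y, z in cm, then the turn, a rotation vector about the tool's x, y, z in rad, then the finger opening in cm, from 0 to 8.54. A call has 1 to 20 rows; each row is the pose to reach, as a shift and turn from the pose commanded when the call began, along the tool's axes at that moment; what a row does not reach only later rows make up. A row lasts 1/10 s, in which the tool goes at most 50 mm and 8.59 degrees, less where a joint would pass 70% of its speed; a pose out of reach is approached as far as the arm can. A call with a gripper value outside its range is refused whole. The fingers move at their own pace and stop on an object; "newtons" is the grip in N (left out, the last holds). Time passes only in rows, so rows that repeat a pose let the fingers close. It gives the time, the measured TCP pose, the force, the opening and the grip force at its end, in the units of the state.
- readout.get_obs(): the state, without advancing time (a new reading comes with each control period).
- vision.get_image(name): name is "scene" or "top" or "wrist"; returns the picture (384x512x3 uint8, red, green, blue); there is no depth.
- vision.get_calibration(name): a dict with "mtx" (3x3 intrinsics, pixels), "eye" and "rotation" of the camera in the world. Camera axes: x right, y down, z forward; pixel columns grow to the right and rows downward; lengths in mm; the calibration is good to about 2 mm. A picture is of the moment at which its call begins: read the wrist's pose just before it. get_calibration takes no time and is no camera call; for the wrist camera it gives the pose at the moment of the call.
- ticket.sign_off(): hands the job in; it is judged then, once.
The state is a dict: "clock": time; "joint_positions": joint angles; "qvel": joint speeds; "joint_efforts": joint torques, N m; "ee_pos": TCP position; "tcp_rot": TCP orientation; "ft_force": force on the tool from outside, world axes, zero at the start; "wrist_torque": the same for the moment, N m; "width": finger opening in mm; "grip_force": force on a finger pad.
Only numpy, scipy, OpenCV 4.12 (cv2) and the standard library are available. Lean on these libraries where they do the work, as an engineer would, in place of code of your own. Each camera call takes 0.05 s, during which the arm holds its last target. There are 200 camera calls.

TASK

Push the black carrier, stripe end first, between the rails and under the low UV lamp bridge until it is fully home against the back stop, keeping it flat on the bench and pushing on the carrier alone: never touch the circuit board on it, tip or lift the carrier, or let the board's parts strike the lamp. Once it is home, press the green start button on the lamp's control pod fully down and let it come back up. Leave the carrier home, pick nothing up, and do not disturb the other things on the bench.

Things in the scene. Friction and masses are not known exactly. Their poses are not given: they have to be found in the camera images.
- carrier: black flat composite carrier plate, 150 mm long (its x) x 120 mm wide (its y) x 12 mm thick, loose on the bench, about 0.5 kg with its board. Origin: centre of its underside; z up; +x points to its leading end (white stripe), which goes under the lamp first. It has no handle and is pushed on its edges
- board: green circuit board fixed on top of the carrier, 124 x 98 mm, origin 12 mm above the carrier's origin with the same axes; its edge lies 17 mm inside the carrier's rear edge, 9 mm inside the leading edge and 11 mm inside the long edges. Its tallest parts, black capacitors near the leading end, reach 30 mm above the bench
- lead_edge (a point): middle of the carrier's leading edge, 75 mm ahead of its origin, 6 mm up; axes as the carrier
- rear_edge (a point): middle of the carrier's rear edge, 75 mm behind its origin, 6 mm up; axes as the carrier
- station: UV lamp station bolted to the bench. Origin: on the bench, where the carrier's origin lies when home; +x along the lane, the way the carrier slides in; z up. No floor plate: the carrier slides on the bench between two aluminium rails 14 mm high, inner faces at y = +-62.5 mm (2.5 mm play a side), from x = -20 mm to the back stop at x = 75 mm
- mouth (a point): middle of the lane's mouth at bench level, 62 mm before the station's origin; axes as the station. Here two 14 mm high flares stand 174 mm apart inside (about 200 mm outside) and narrow at 30 degrees to the rails
- lamp_underside (a point): middle of the lamp bridge's underside (amber shields), 34 mm above the bench at the station's x = 35 mm. The bridge covers the station's x = 7 to 63 mm, y = +-91 mm; its top is 106 mm above the bench
- stop_face (a point): middle of the back stop's inner face, 75 mm ahead of the station's origin, 6 mm up, axes as the station; the carrier's leading edge meets it when home
- start (a joint): travel of the green start button, pressed straight down: 0 up, 0.006 m fully down; springs back when released, about 5 N to bottom it
- start_top (a point): centre of the top of the green start button (28 mm diameter), moving with the button. It sits on a white control pod 36 mm high beside the bridge, at the station's x = 4 to 66 mm, y = 90 to 162 mm
- tape_roll: bystander: roll of amber tape lying flat, 60 mm diameter, 19 mm high, beside the lane. Origin: centre of its underside
- glue_bottle: bystander: white glue bottle with red cap, 30 mm diameter, 95 mm tall, beside the bridge. Origin: centre of its underside
- solder_spool: bystander: grey metal spool of solder, 54 mm diameter, 44 mm tall, beside the lane. Origin: centre of its underside
- tweezers: bystander: steel tweezers with a blue end, 125 mm long, 9 mm high, lying beyond the back stop. Origin: centre of its underside
- screwdriver: bystander: screwdriver with yellow handle, 170 mm long. Origin: centre of its underside
- parts_tray: bystander: blue divided parts tray, 100 x 130 x 28 mm. Origin: centre of its underside
- alcohol_bottle: bystander: clear bottle with blue cap, 64 mm diameter, 130 mm tall. Origin: centre of its underside
- mouse: bystander: black computer mouse, 98 x 58 x 31 mm. Origin: centre of its underside

How it is judged:
By the outcome, as a careful person would: the job done as asked, in the order asked, and still so for the second after the job is handed in, with the robot touching nothing.
It also fails if it takes over 59 s, if anything falls off the work surface, if the arm or the gripper's body presses on something with over 40 N, if the wrist force passes 120 N, or if a joint passes its speed limit or range.

## Working session

There is one attempt and no reset: what is moved stays moved. The work goes in short steps, Python scripts to look and compute and a tool call to move; the robot and the scene stay as the last step left them, time stands still between calls to the robot, and variables do not carry over. Pictures are saved under pics/ and viewed, at most 14 in all, crops included, and the job is handed in when it is done.

Besides the shell and the picture viewer there is one more tool, called after "Call:" by a JSON object that holds its "method" and its "body". servo_tool: Moves the arm, as the interface text tells. Its arguments: {"type":"object","properties":{"targets":{"type":"array"},"newtons":{"type":"number"}},"required":["targets"]}

```bash
mkdir -p pics
python3 - <<'E'
from bench import readout, vision, arm
import cv2,numpy as np
o=readout.get_obs();print(o);print(arm.hold_point_z)
for n in("scene","top"):
    im=vision.get_image(n);cv2.imwrite(f"pics/{n}0.png",im[:,:,::-1]);c=vision.get_calibration(n);print(n,c)
E
```

```text
{'clock': 0.0, 'joint_positions': array([-1.25561058e+00,  4.80828192e-01,  1.59688773e+00, -4.58481420e-06,
        1.06512653e+00, -4.65882070e-02]), 'qvel': array([-0.00087269, -0.00125107,  0.00138961, -0.00022225, -0.0011662 ,
        0.00081696]), 'joint_efforts': array([-2.97928724e-03, -9.50654340e+01, -4.30190313e+01, -2.89231702e-04,
        1.19741537e-02,  1.63027948e-05]), 'ee_pos': array([ 229.94837404, -607.5049881 ,  230.66960612]), 'tcp_rot': array([-3.14034403e+00, -5.42007214e-05,  3.61776139e-01]), 'ft_force': array([-0.60853808, -0.40712502, -0.43259384]), 'wrist_torque': array([-0.00637239, -0.00241693,  0.00713689]), 'grip_force': 0.0, 'width': 85.50505714477941}
18.700000000000003
scene {'mtx': array([[373.17222208,   0.        , 257.42249632],
       [  0.        , 373.17222208, 193.44147623],
       [  0.        ,   0.        ,   1.        ]]), 'eye': array([1399.24173151,  379.55967901,  789.26739564]), 'rotation': array([-2.23013056,  0.00496965,  2.00410924])}
top {'mtx': array([[399.22746942,   0.        , 252.53587066],
       [  0.        , 399.22746942, 188.22178849],
       [  0.        ,   0.        ,   1.        ]]), 'eye': array([ 333.49345549,  -12.94765641, 1332.15932729]), 'rotation': array([-2.95535205, -0.00533439, -1.55442882])}
```

View pics/scene0.png

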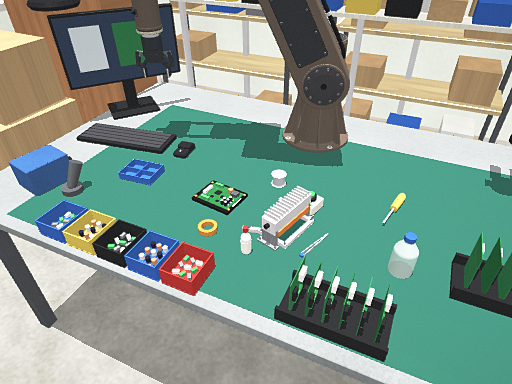

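View pics/top0.png

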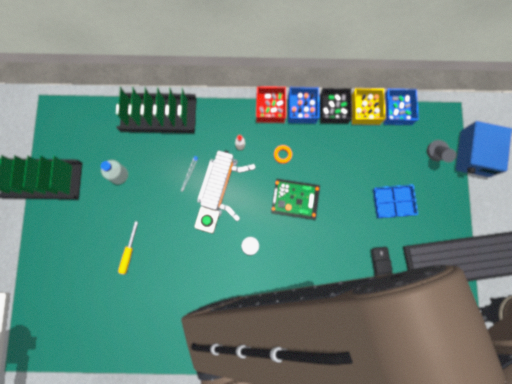

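The scene view shows the carrier (220,196), lamp (290,215) and pod (312,200). In the top view they are the carrier (296,199), stripe towards the left, the bridge (215,182), the green button (207,220), flare ends (252,168) and (237,217), tape (283,154) and spool (250,246).

```bash
cat > h.py <<'E'
import numpy as np,cv2
from scipy.spatial.transform import Rotation as R
from bench import readout, vision, arm
def ray(c,uv):
    d=np.linalg.inv(c["mtx"])@np.array([uv[0],uv[1],1.]); return R.from_euler("xyz",c["rotation"]).as_matrix()@d
def onplane(c,uv,z):
    d=ray(c,uv); e=np.array(c["eye"]); return e+d*(z-e[2])/d[2]
def proj(c,p):
    q=R.from_euler("xyz",c["rotation"]).as_matrix().T@(np.array(p,float)-c["eye"]); q=c["mtx"]@q; return q[:2]/q[2]
E
python3 - <<'E'
from h import *
c=vision.get_calibration("top")
for n,uv,z in[("carrier",(296,199),12),("c_tl",(275,181),12),("c_tr",(319,181),12),("c_br",(317,219),12),("c_bl",(272,213),12),("button",(207,220),45),("flareA",(252,168),14),("flareB",(237,217),14),("tape",(283,154),19),("spool",(250,246),44),("bridge",(215,182),106)]:
    print(n,onplane(c,uv,z).round(0))
w=vision.get_calibration("wrist");print(w)
o=readout.get_obs();Rt=R.from_euler("xyz",o["tcp_rot"]).as_matrix()
print(Rt.round(3),Rt.T@(w["eye"]-o["ee_pos"]),(Rt.T@R.from_euler("xyz",w["rotation"]).as_matrix()).round(3))
im=cv2.imread("pics/top0.png")[120:270,180:380];cv2.imwrite("pics/topc.png",cv2.resize(im,None,fx=4,fy=4,interpolation=cv2.INTER_CUBIC))
E
```

```text
carrier [ 548. -162.   12.]
c_tl [608. -91.  12.]
c_tr [ 611. -240.   12.]
c_br [ 482. -232.   12.]
c_bl [500. -82.  12.]
button [469. 130.  45.]
flareA [652. -13.  14.]
flareB [484.  34.  14.]
tape [ 701. -118.   19.]
spool [388. -11.  44.]
bridge [582. 102. 106.]
{'mtx': array([[304.23323077,   0.        , 259.66613884],
       [  0.        , 304.23323077, 185.51064657],
       [  0.        ,   0.        ,   1.        ]]), 'eye': array([ 294.88937325, -582.57021768,  372.43597267]), 'rotation': array([ 2.86631672,  0.00292186, -1.21042477])}
[[ 0.935  0.354 -0.   ]
 [ 0.354 -0.935  0.001]
 [ 0.    -0.001 -1.   ]] [  69.60417144   -0.56891343 -141.71391053] [[-0.001 -0.962 -0.272]
 [ 1.    -0.001 -0.002]
 [ 0.002 -0.272  0.962]]
```

View pics/topc.png

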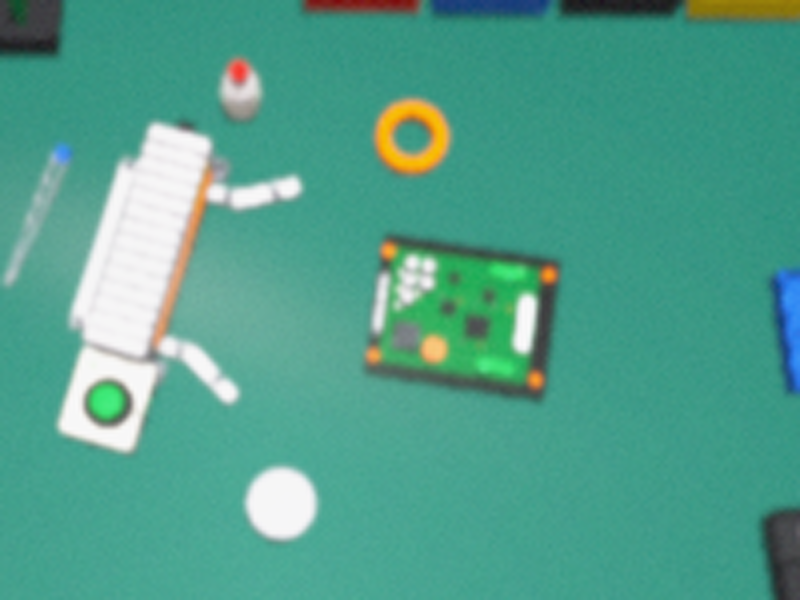

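The crop confirms the layout: the lane runs left and slightly up (world yaw about 74°), while the carrier sits at about 82°. I'll move to look with the wrist camera.

Call:
{"method": "servo_tool", "body": {"targets": [[50,-42,-7,0,0,-0.93,6],[50,-42,-7,0,0,-0.93,6],[50,-42,-7,0,0,-0.93,6],[50,-42,-7,0,0,-0.93,6],[50,-42,-7,0,0,-0.93,6],[50,-42,-7,0,0,-0.93,6],[50,-42,-7,0,0,-0.93,6],[50,-42,-7,0,0,-0.93,6],[50,-42,-7,0,0,-0.93,6],[50,-42,-7,0,0,-0.93,6],[50,-42,-7,0,0,-0.93,6],[50,-42,-7,0,0,-0.93,6],[50,-42,-7,0,0,-0.93,6],[50,-42,-7,0,0,-0.93,6],[50,-42,-7,0,0,-0.93,6],[50,-42,-7,0,0,-0.93,6],[50,-42,-7,0,0,-0.93,6]]}}

```text
clock: 1.8
ee_pos: [548.4, -39.3, 301.1]
tcp_rot: [-3.141, 0.0, 1.29]
ft_force: [-0.8, -0.2, 0.5]
width: 60.0
grip_force: 0.0
```

Run:
```python
from h import *
o=readout.get_obs();print(o["clock"],o["ee_pos"],o["tcp_rot"],o["qvel"].round(3),o["width"])
c=vision.get_calibration("wrist");im=vision.get_image("wrist")
cv2.imwrite("pics/w1.png",im[:,:,::-1]);np.save("w1.npy",np.array(c,dtype=object))
```

```text
1.8 [548.38730244 -39.29064342 301.07499835] [-3.14101407e+00  3.20081361e-04  1.29042876e+00] [-0.002 -0.003 -0.003  0.     0.001  0.004] 59.97547317508428
```

View pics/w1.png

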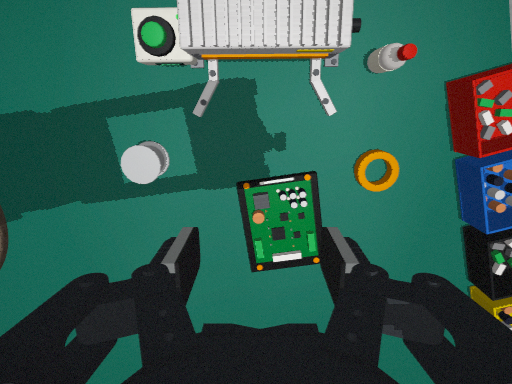

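The wrist view shows the carrier's corners at about (238,182), (316,172), (322,263), (252,271), stripe end up. Flare tips are at (199,115) and (331,112), the button at (155,36), the tape at (376,171) and the spool at (143,163).

```bash
cat > m.py <<'E'
from h import *
def angle(v): return np.degrees(np.arctan2(v[1],v[0]))
def carrier(im,c,roi):
    x0,y0,x1,y1=roi
    hsv=cv2.cvtColor(im,cv2.COLOR_BGR2HSV)
    m=((hsv[...,2]<48)&(np.arange(512)[None]>x0)&(np.arange(512)[None]<x1)&(np.arange(384)[:,None]>y0)&(np.arange(384)[:,None]<y1)).astype(np.uint8)
    cs,_=cv2.findContours(m,cv2.RETR_EXTERNAL,cv2.CHAIN_APPROX_NONE)
    k=max(cs,key=lambda a:cv2.contourArea(cv2.convexHull(a)))
    h=cv2.convexHull(k)[:,0].astype(float)
    P=np.array([onplane(c,p,12)[:2] for p in h],np.float32)
    r=cv2.minAreaRect(P); return r,cv2.boxPoints(r),cv2.boundingRect(k)
E
python3 - <<'E'
from m import *
im=cv2.imread("pics/w1.png");c=np.load("w1.npy",allow_pickle=True).item()
r,b,bb=carrier(im,c,(230,165,330,278));print("carrier",r,b.round(1),bb)
hsv=cv2.cvtColor(im,cv2.COLOR_BGR2HSV)
wh=((hsv[...,1]<70)&(hsv[...,2]>90)).astype(np.uint8)
wh[:62]=0;wh[125:]=0;wh[:,:185]=0;wh[:,345:]=0
n,l,s,ce=cv2.connectedComponentsWithStats(wh)
T=[]
for i in range(1,n):
    if s[i,4]<60: continue
    ys,xs=np.nonzero(l==i);pts=np.c_[xs,ys]
    W=np.array([onplane(c,p,14)[:2] for p in pts]); 
    lo=pts[ys>=ys.max()-1].mean(0)
    low=pts[ys>88].astype(np.float32);rr=cv2.minAreaRect(np.array([onplane(c,p,14)[:2] for p in low],np.float32))
    print("flare",s[i],"lowest",lo,onplane(c,lo,14)[:2].round(1),"rect",rr,cv2.boxPoints(rr).round(1).tolist())
g=cv2.inRange(hsv,(45,120,110),(80,255,255));g[75:]=0;g[:,:132]=0;g[:,182:]=0
mm=cv2.moments(g,True);print("button",mm["m10"]/mm["m00"],mm["m01"]/mm["m00"],mm["m00"],onplane(c,(mm["m10"]/mm["m00"],mm["m01"]/mm["m00"]),44))
cr=np.hstack([cv2.resize(im[0:130,125:365],None,fx=3.3,fy=3.3,interpolation=cv2.INTER_CUBIC)])
cv2.imwrite("pics/w1c.png",cr)
E
```

```text
carrier ((552.886962890625, -169.83758544921875), (178.72337341308594, 128.43898010253906), 82.4122314453125) [[ 477.4 -249.9]
 [ 604.7 -266.9]
 [ 628.3  -89.7]
 [ 501.   -72.8]] (236, 171, 94, 107)Traceback (most recent call last):
  File "<stdin>", line 14, in <module>
cv2.error: OpenCV(4.12.0) /io/opencv/modules/imgproc/src/convhull.cpp:143: error: (-215:Assertion failed) total >= 0 && (depth == CV_32F || depth == CV_32S) in function 'convexHull'
```

Run:
```python
from m import *
im=cv2.imread("pics/w1.png");c=np.load("w1.npy",allow_pickle=True).item()
hsv=cv2.cvtColor(im,cv2.COLOR_BGR2HSV)
print("shadow",hsv[100,230],hsv[160,220],"edge",hsv[255,248-1],hsv[176,290],hsv[220,319], hsv[266,290],hsv[275,290])
r,b,bb=carrier(im,c,(230,165,325,273));print("carrier",r,b.round(1),bb)
o=cv2.inRange(hsv,(5,150,150),(20,255,255));o[:165]=0;o[275:]=0;o[:,:235]=0;o[:,330:]=0
n,l,s,ce=cv2.connectedComponentsWithStats(o)
for i in range(1,n): print("dot",s[i,4],ce[i].round(1),onplane(c,ce[i],15)[:2].round(1))
wh=((hsv[...,1]<70)&(hsv[...,2]>90)).astype(np.uint8)
wh[:62]=0;wh[125:]=0;wh[:,:185]=0;wh[:,345:]=0
n,l,s,ce=cv2.connectedComponentsWithStats(wh)
for i in range(1,n):
    if s[i,4]<40: continue
    ys,xs=np.nonzero(l==i);k=ys>86
    if k.sum()<30: print(s[i]);continue
    P=np.array([onplane(c,p,14)[:2] for p in np.c_[xs,ys][k].astype(float)],np.float32);rr=cv2.minAreaRect(P)
    print("flare",s[i],rr,cv2.boxPoints(rr).round(1).tolist())
g=cv2.inRange(hsv,(45,120,110),(80,255,255));g[75:]=0;g[:,:132]=0;g[:,182:]=0
mm=cv2.moments(g,True);uv=(mm["m10"]/mm["m00"],mm["m01"]/mm["m00"]);print("button",uv,mm["m00"],onplane(c,uv,44))
cv2.imwrite("pics/w1c.png",cv2.resize(im[0:130,125:365],None,fx=3.3,fy=3.3,interpolation=cv2.INTER_CUBIC))
```

```text
shadow [ 82 177  75] [ 82 156  75] edge [ 85 176 116] [165  18  29] [135  15  34] [53 34 30] [ 83 175 115]
carrier ((550.2506103515625, -164.3271484375), (168.49526977539062, 121.75733184814453), 82.4122314453125) [[ 478.8 -239.8]
 [ 599.5 -255.9]
 [ 621.7  -88.9]
 [ 501.   -72.8]] (236, 171, 89, 102)
dot 31 [307.  176.7] [603.3 -94. ]
dot 26 [246.  185.5] [514.6 -82.1]
dot 2 [255.5 213. ] [ 515.9 -127.1]
dot 4 [262.2 214.5] [ 524.9 -132.2]
dot 1 [253. 215.] [ 511.4 -129.1]
dot 1 [259. 216.] [ 519.6 -133.1]
dot 25 [315.9 259.7] [ 584.8 -228.2]
dot 24 [259.3 267. ] [ 496.  -215.9]
[185  62  19   6  94]
flare [192  62  27  55 567] ((493.8117370605469, 48.928466796875), (45.62331771850586, 13.138501167297363), 44.40436935424805) [[472.8999938964844, 37.70000076293945], [482.1000061035156, 28.299999237060547], [514.7000122070312, 60.20000076293945], [505.5, 69.5999984741211]]
flare [310  62  27  54 615] ((652.3017578125, 3.9831714630126953), (13.860808372497559, 44.69828796386719), 14.455931663513184) [[640.0, 23.899999618530273], [651.2000122070312, -19.399999618530273], [664.5999755859375, -15.899999618530273], [653.4000244140625, 27.399999618530273]]
[325  62  13   5  58]
button (153.06054279749478, 34.3027139874739) 479.0 [465.89119287 135.84128883  44.        ]
```

View pics/w1c.png

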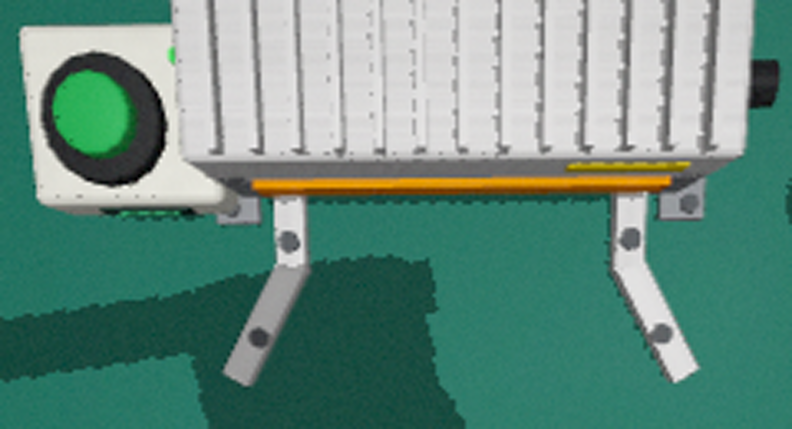

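Flare tips give 175.7 mm inside and 199 mm outside, against 174 and 200 expected, so the lane yaw is about 74.3°. Next I'll pin down the carrier edges.

```bash
cat >> m.py <<'E'
LA=np.radians(74.3); SX=np.array([np.cos(LA),np.sin(LA)]); SY=np.array([-SX[1],SX[0]]); SO=np.array([583.4,64.1])
def st(p): d=np.array(p)[:2]-SO; return np.array([d@SX,d@SY])
def wo(x,y): return SO+x*SX+y*SY
def dots(im,c,roi):
    x0,y0,x1,y1=roi;hsv=cv2.cvtColor(im,cv2.COLOR_BGR2HSV)
    o=cv2.inRange(hsv,(5,150,150),(20,255,255));k=np.zeros_like(o);k[y0:y1,x0:x1]=o[y0:y1,x0:x1]
    n,l,s,ce=cv2.connectedComponentsWithStats(k)
    i=[i for i in range(1,n) if s[i,4]>8]; return [(s[j,4],ce[j]) for j in i]
E
python3 - <<'E'
from m import *
im=cv2.imread("pics/w1.png");c=np.load("w1.npy",allow_pickle=True).item()
v=cv2.cvtColor(im,cv2.COLOR_BGR2HSV)[...,2].astype(float)
def last(col,r0,dr):
    # scan along rows outward->in for V crossing 70
    r=r0
    while v[r,col]>70: r+=dr
    a,b=v[r-dr,col],v[r,col]; return r-dr*(70-b)/(a-b)
R_=[onplane(c,(u,last(u,276,-1)),12)[:2] for u in range(262,312,4)]
F=[onplane(c,(u,last(u,166,1)),12)[:2] for u in range(246,262,2)]
def lside(row,c0,dc):
    r=c0
    while v[row,r]>70: r+=dc
    a,b=v[row,r-dc],v[row,r]; return r-dc*(70-b)/(a-b)
L=[onplane(c,(lside(w,232,1),w),12)[:2] for w in range(190,265,5)]
Rr=[onplane(c,(lside(w,326,-1),w),12)[:2] for w in range(185,225,5)]
for n,P in(("rear",R_),("front",F),("left",L),("right",Rr)):
    P=np.array(P);vx,vy,x,y=cv2.fitLine(P.astype(np.float32),cv2.DIST_HUBER,0,.01,.01).ravel()
    a=np.radians(82.2);d=P-[550,-157]
    print(n,angle((vx,vy)).round(1),"along",np.median(d@[np.cos(a),np.sin(a)]).round(1),"lat",np.median(d@[-np.sin(a),np.cos(a)]).round(1))
print(st((550,-157)),st((465.9,135.8)))
for n,p in(("tape",(376,171)),):print(n,onplane(c,p,19))
E
```

```text
rear -8.0 along -74.5 lat 3.8
front -8.0 along 77.8 lat 33.2
left 82.1 along 7.4 lat 60.2
right 82.3 along 26.7 lat -58.7
[-221.88920003  -27.67585427] [ 37.22944582 132.51833218]
tape [ 699.5289427  -112.01733182   19.        ]
```

Call:
{"method": "servo_tool", "body": {"targets": [[-21.6,4.9,0,0,0,-0.142,4.5],[-21.6,4.9,0,0,0,-0.142,4.5],[-21.6,4.9,0,0,0,-0.142,4.5],[-21.6,4.9,0,0,0,-0.142,4.5],[-21.6,4.9,0,0,0,-0.142,4.5],[-21.6,4.9,0,0,0,-0.142,4.5],[-21.6,4.9,27,0,0,-0.142,4.5],[-21.6,4.9,27,0,0,-0.142,4.5],[-21.6,4.9,27,0,0,-0.142,4.5],[-21.6,4.9,27,0,0,-0.142,4.5],[-21.6,4.9,27,0,0,-0.142,4.5],[-21.6,4.9,27,0,0,-0.142,4.5],[-21.6,4.9,28,0,0,-0.142,4.5],[-21.6,4.9,29,0,0,-0.142,4.5],[-21.6,4.9,29.5,0,0,-0.142,4.5],[-21.6,4.9,29.8,0,0,-0.142,4.5],[-21.6,4.9,29.8,0,0,-0.142,4.5]]}}

```text
clock: 3.55
ee_pos: [537.1, -259.5, 3.9]
tcp_rot: [3.141, 0.0, 1.434]
ft_force: [-0.4, -0.2, 0.2]
width: 44.9
grip_force: 0.0
```

Run:
```python
from m import *
o=readout.get_obs();print(o["ee_pos"],o["tcp_rot"],o["ft_force"],st(o["ee_pos"]))
c=vision.get_calibration("wrist");im=vision.get_image("wrist")
cv2.imwrite("pics/w2.png",im[:,:,::-1]);np.save("w2.npy",np.array(c,dtype=object))
```

```text
[ 537.06121913 -259.48743101    3.9124286 ] [3.14061562e+00 3.62835411e-04 1.43373285e+00] [-0.39594622 -0.15764262  0.22375126] [-324.05424385  -42.95294126]
```

View pics/w2.png

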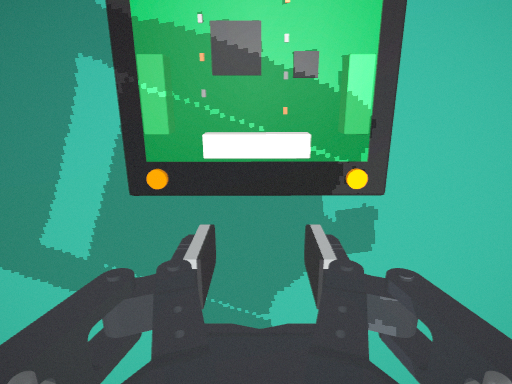

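Gripper is centred and square behind the rear edge (row 195), with both pads in front of the clips at (157,179) and (357,179). I'll plan the curved push.

```bash
cat > plan.py <<'E'
from m import *
from scipy.interpolate import CubicHermiteSpline as H
def rows(C0,psi0,C1x,xs,off=86.):
    "carrier path in the station frame -> tool rows (cm, rad) from the present pose"
    o=readout.get_obs();T=st(o["ee_pos"]);yaw=o["tcp_rot"][2]-LA
    h=H([C0[0],C1x],[C0[1],0],[np.tan(psi0),0]);out=[]
    for x in xs:
        y,p=(float(h(x)),float(np.arctan(h(x,1)))) if x<C1x else (0.,0.)
        t=np.array([x,y])-off*np.array([np.cos(p),np.sin(p)])-T
        out.append([(t@[np.cos(yaw),np.sin(yaw)])/10,(t@[np.sin(yaw),-np.cos(yaw)])/10,-(p-yaw)])
    return np.round(out,3)
E
python3 - <<'E'
from plan import *
im=cv2.imread("pics/w2.png");c=np.load("w2.npy",allow_pickle=True).item()
o=readout.get_obs();T=o["ee_pos"];yaw=o["tcp_rot"][2];tx=np.array([np.cos(yaw),np.sin(yaw)]);ty=np.array([np.sin(yaw),-np.cos(yaw)])
for uv,z in(((131,195),12),((384,195),12),((256,195),12),((157,179),14),((357,179),14)):
    d=onplane(c,uv,z)[:2]-T[:2];print(uv,"tool x,y",(d@tx).round(1),(d@ty).round(1))
print(rows((-221.5,-27),np.radians(7.8),-95,np.r_[np.arange(-221.5,-95,6),-95]).tolist())
E
```

```text
(131, 195) tool x,y 27.8 -59.1
(384, 195) tool x,y 27.6 57.3
(256, 195) tool x,y 27.7 -1.6
(157, 179) tool x,y 35.9 -45.7
(357, 179) tool x,y 35.7 43.6
[[1.778, -0.191, 0.001], [2.389, 0.075, -0.031], [3.009, 0.287, -0.059], [3.636, 0.448, -0.083], [4.265, 0.562, -0.103], [4.896, 0.631, -0.119], [5.525, 0.658, -0.131], [6.153, 0.647, -0.14], [6.777, 0.601, -0.145], [7.397, 0.521, -0.146], [8.012, 0.412, -0.144], [8.623, 0.274, -0.138], [9.229, 0.11, -0.129], [9.831, -0.079, -0.116], [10.43, -0.291, -0.099], [11.028, -0.524, -0.078], [11.625, -0.778, -0.053], [12.224, -1.05, -0.024], [12.829, -1.339, 0.009], [13.441, -1.642, 0.046], [14.065, -1.957, 0.088], [14.704, -2.279, 0.133], [14.759, -2.306, 0.137]]
```

Call:
{"method": "servo_tool", "body": {"targets": [[0.8,-0.1,0,0,0,0,4.5],[1.3,-0.1,0,0,0,0,4.5],[1.6,-0.15,0,0,0,0,4.5],[1.8,-0.15,0,0,0,0,4.5],[2.1,-0.05,0,0,0,-0.015,4.5],[2.4,0.08,0,0,0,-0.03,4.5],[3.0,0.29,0,0,0,-0.06,4.5],[3.64,0.45,0,0,0,-0.083,4.5],[4.27,0.56,0,0,0,-0.103,4.5],[4.9,0.63,0,0,0,-0.119,4.5],[5.53,0.66,0,0,0,-0.131,4.5],[6.15,0.65,0,0,0,-0.14,4.5],[6.78,0.6,0,0,0,-0.145,4.5],[7.4,0.52,0,0,0,-0.146,4.5],[8.01,0.41,0,0,0,-0.144,4.5],[8.4,0.33,0,0,0,-0.141,4.5],[8.62,0.27,0,0,0,-0.138,4.5]]}}

```text
clock: 5.3
ee_pos: [551.6, -174.2, 3.6]
tcp_rot: [3.141, 0.001, 1.572]
ft_force: [-0.5, -5.8, 3.4]
width: 45.2
grip_force: 2.9
```

Run:
```python
from plan import *
o=readout.get_obs();print(o["ee_pos"],st(o["ee_pos"]),np.degrees(o["tcp_rot"][2]-LA),o["ft_force"])
c=vision.get_calibration("wrist");im=vision.get_image("wrist")[:,:,::-1].copy()
cv2.imwrite("pics/w3.png",im)
for a,p in dots(im,c,(90,120,420,260)):
    P=onplane(c,p,14);print(a,p.round(1),P[:2].round(1),st(P).round(1))
```

```text
[ 551.62595097 -174.22514287    3.61504126] [-238.03171984  -33.90227519] 15.77160138590659 [-0.47452601 -5.76196454  3.44001514]
331 [162.7 209.5] [ 507.4 -152.8] [-229.4   14.5]
36 [352.2 203.6] [ 594. -150.] [-203.3  -68.2]
20 [364.5 212.2] [ 600.  -154.2] [-205.6  -75.1]
```

View pics/w3.png

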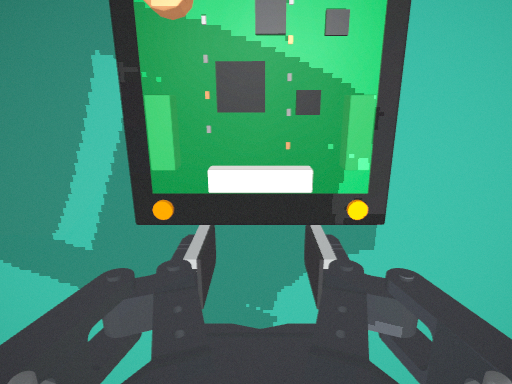

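Carrier is followed flush, still centred (clips at (163,210) and (357,210)); now the second half of the curve.

Run:
```python
from plan import *
print(rows((-153.3,-10),np.radians(15.77),-94,np.r_[np.arange(-153.3,-94,4.5),-94],88).tolist())
```

```text
[[-0.013, 0.01, -0.0], [0.455, -0.069, 0.009], [0.922, -0.159, 0.02], [1.389, -0.26, 0.033], [1.856, -0.371, 0.048], [2.325, -0.492, 0.064], [2.795, -0.621, 0.083], [3.267, -0.759, 0.103], [3.743, -0.904, 0.126], [4.223, -1.056, 0.151], [4.708, -1.213, 0.177], [5.199, -1.375, 0.206], [5.698, -1.539, 0.236], [6.205, -1.704, 0.269], [6.297, -1.734, 0.275]]
```

Call:
{"method": "servo_tool", "body": {"targets": [[0.2,-0.03,0,0,0,0.004,4.5],[0.46,-0.07,0,0,0,0.009,4.5],[0.92,-0.16,0,0,0,0.02,4.5],[1.39,-0.26,0,0,0,0.033,4.5],[1.86,-0.37,0,0,0,0.048,4.5],[2.33,-0.49,0,0,0,0.064,4.5],[2.8,-0.62,0,0,0,0.083,4.5],[3.27,-0.76,0,0,0,0.103,4.5],[3.74,-0.9,0,0,0,0.126,4.5],[4.22,-1.06,0,0,0,0.151,4.5],[4.71,-1.21,0,0,0,0.177,4.5],[5.2,-1.38,0,0,0,0.206,4.5],[5.5,-1.47,0,0,0,0.224,4.5],[5.7,-1.54,0,0,0,0.236,4.5]]}}

```text
clock: 6.75
ee_pos: [535.6, -117.3, 3.4]
tcp_rot: [3.142, 0.0, 1.335]
ft_force: [-1.1, -6.4, 3.6]
width: 44.8
grip_force: 3.1
```

Run:
```python
from plan import *
o=readout.get_obs();print(o["ee_pos"],st(o["ee_pos"]),np.degrees(o["tcp_rot"][2]-LA),o["ft_force"])
c=vision.get_calibration("wrist");im=vision.get_image("wrist")[:,:,::-1].copy()
top=vision.get_image("top")[:,:,::-1]
t=cv2.resize(top[130:240,190:340],None,fx=3,fy=3,interpolation=cv2.INTER_CUBIC)
k=np.zeros((384,512+450,3),np.uint8);k[:,:512]=im;k[:330,512:]=t;k=cv2.resize(k,(800,319))
cv2.imwrite("pics/w4.png",im);cv2.imwrite("pics/w4t.png",k)
for a,p in dots(im,c,(90,180,420,240)):
    P=onplane(c,p,14);print(a,p.round(1),st(P).round(1))
```

```text
[ 535.57245759 -117.26052896    3.43471498] [-187.53643866   -3.03305969] 2.207673751302179 [-1.12518151 -6.36395265  3.6013269 ]
333 [162.6 209.8] [-167.8   42.2]
35 [351.7 203.5] [-161.6  -44. ]
22 [364.8 211.9] [-165.4  -50.5]
```

View pics/w4t.png

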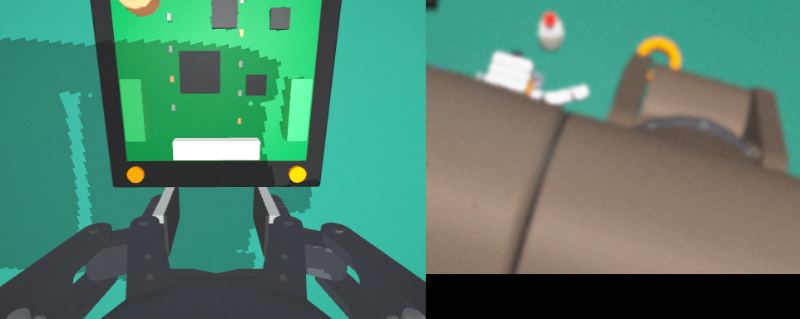

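Carrier is at about station (-99, 0), 2° off the lane (the arm hides the lane in the top view). Now I'll straighten it and enter the rails, watching the force.

Call:
{"method": "servo_tool", "body": {"targets": [[0.2,-0.1,0,0,0,0.015,4.5],[0.56,-0.28,0,0,0,0.0385,4.5],[1.0,-0.26,0,0,0,0.0385,4.5],[1.4,-0.25,0,0,0,0.0385,4.5],[1.8,-0.23,0,0,0,0.0385,4.5],[2.2,-0.22,0,0,0,0.0385,4.5],[2.6,-0.2,0,0,0,0.0385,4.5]]}}

```text
clock: 7.55
ee_pos: [539.6, -91.4, 3.3]
tcp_rot: [-3.141, 0.0, 1.297]
ft_force: [-0.5, -5.8, 2.3]
width: 45.1
grip_force: 2.9
```

```bash
cat > chk.py <<'E'
from plan import *
o=readout.get_obs();print(o["clock"],o["ee_pos"].round(1),st(o["ee_pos"]).round(1),np.degrees(o["tcp_rot"][2]-LA).round(2),"force lane,lat,z",(o["ft_force"][:2]@SX).round(1),(o["ft_force"][:2]@SY).round(1),o["ft_force"][2].round(1),"mom",o["wrist_torque"].round(2))
yaw=o["tcp_rot"][2];c=vision.get_calibration("wrist");im=vision.get_image("wrist")[:,:,::-1].copy()
cv2.imwrite("pics/last.png",im)
D=[]
for a,p in dots(im,c,(120,150,200,260))+dots(im,c,(330,150,400,260)):
    d=(onplane(c,p,14)-o["ee_pos"])[:2];print(a,p.round(1),"tool",(d@[np.cos(yaw),np.sin(yaw)]).round(1),(d@[np.sin(yaw),-np.cos(yaw)]).round(1))
E
python3 chk.py
```

```text
7.55 [539.6 -91.4   3.3] [-1.616e+02  1.000e-01] -0.0 force lane,lat,z -5.7 -1.1 2.3 mom [-0.92  0.31  0.02]
335 [162.6 209.6] tool 21.6 -44.4
40 [353.  203.4] tool 24.5 42.4
20 [365.6 212. ] tool 20.3 48.5
```

Call:
{"method": "servo_tool", "body": {"targets": [[0.4,0,0,0,0,0,4.5],[0.9,0,0,0,0,0,4.5],[1.4,0,0,0,0,0,4.5],[1.9,0,0,0,0,0,4.5],[2.4,0,0,0,0,0,4.5],[2.9,0,0,0,0,0,4.5],[3.4,0,0,0,0,0,4.5],[3.9,0,0,0,0,0,4.5],[4.4,0,0,0,0,0,4.5],[4.8,0,0,0,0,0,4.5],[5.0,0,0,0,0,0,4.5]]}}

```text
clock: 8.7
ee_pos: [553.0, -43.2, 3.2]
tcp_rot: [-3.141, 0.0, 1.297]
ft_force: [-1.8, -4.5, 2.3]
width: 44.9
grip_force: 2.7
```

```bash
python3 chk.py
```

```text
8.7 [553.  -43.2   3.2] [-111.5    0.2] 0.02 force lane,lat,z -4.9 0.5 2.3 mom [-0.88  0.23  0.01]
315 [162.5 209.6] tool 21.6 -44.4
57 [356.4 205.9] tool 23.3 44.1
```

View pics/last.png

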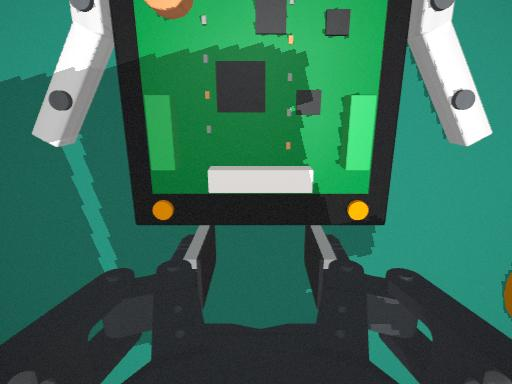

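Carrier sits centred between the flares (tips near (55,140) and (470,140)), low force. I'll continue to near home, then creep.

Call:
{"method": "servo_tool", "body": {"targets": [[0.4,0,0,0,0,0,4.5],[0.8,0,0,0,0,0,4.5],[1.2,0,0,0,0,0,4.5],[1.5,0,0,0,0,0,4.5],[1.7,0,0,0,0,0,4.5],[1.8,0,0,0,0,0,4.5],[1.9,0,0,0,0,0,4.5]]}}

```text
clock: 9.45
ee_pos: [558.3, -25.0, 3.2]
tcp_rot: [-3.141, 0.0, 1.297]
ft_force: [-2.0, -3.7, 0.1]
width: 44.9
grip_force: 2.2
```

Call:
{"method": "servo_tool", "body": {"targets": [[0.1,0,0,0,0,0,4.5],[0.15,0,0,0,0,0,4.5],[0.2,0,0,0,0,0,4.5]]}}

```text
clock: 9.75
ee_pos: [558.9, -23.1, 3.3]
tcp_rot: [-3.141, -0.0, 1.297]
ft_force: [-1.2, -3.2, -0.2]
width: 44.8
grip_force: 1.9
```

Call:
{"method": "servo_tool", "body": {"targets": [[0.05,0,0,0,0,0,4.5],[0.1,0,0,0,0,0,4.5]]}}

```text
clock: 9.95
ee_pos: [559.2, -22.1, 3.3]
tcp_rot: [-3.142, -0.0, 1.297]
ft_force: [-0.2, -4.4, -0.1]
width: 45.1
grip_force: 1.8
```

Call:
{"method": "servo_tool", "body": {"targets": [[0.05,0,0,0,0,0,4.5],[0.1,0,0,0,0,0,4.5]]}}

```text
clock: 10.15
ee_pos: [559.5, -21.1, 3.3]
tcp_rot: [-3.142, -0.0, 1.297]
ft_force: [-0.2, -2.9, -0.8]
width: 45.3
grip_force: 1.7
```

Call:
{"method": "servo_tool", "body": {"targets": [[0.05,0,0,0,0,0,4.5],[0.1,0,0,0,0,0,4.5]]}}

```text
clock: 10.35
ee_pos: [559.8, -20.2, 3.3]
tcp_rot: [3.142, -0.0, 1.297]
ft_force: [-0.8, -3.5, -0.1]
width: 44.7
grip_force: 1.6
```

Call:
{"method": "servo_tool", "body": {"targets": [[0.05,0,0,0,0,0,4.5],[0.1,0,0,0,0,0,4.5]]}}

```text
clock: 10.55
ee_pos: [560.0, -19.2, 3.3]
tcp_rot: [-3.142, 0.0, 1.297]
ft_force: [-1.8, -3.6, 0.4]
width: 45.0
grip_force: 1.6
```

Call:
{"method": "servo_tool", "body": {"targets": [[0.05,0,0,0,0,0,4.5],[0.1,0,0,0,0,0,4.5]]}}

```text
clock: 10.75
ee_pos: [560.3, -18.3, 3.3]
tcp_rot: [3.142, -0.0, 1.297]
ft_force: [-1.1, -2.2, -1.4]
width: 45.0
grip_force: 1.5
```

Call:
{"method": "servo_tool", "body": {"targets": [[0.05,0,0,0,0,0,4.5],[0.1,0,0,0,0,0,4.5]]}}

```text
clock: 10.95
ee_pos: [560.6, -17.3, 3.3]
tcp_rot: [3.142, -0.0, 1.297]
ft_force: [-1.0, -2.7, -0.5]
width: 44.9
grip_force: 1.5
```

Call:
{"method": "servo_tool", "body": {"targets": [[0.05,0,0,0,0,0,4.5],[0.1,0,0,0,0,0,4.5]]}}

```text
clock: 11.15
ee_pos: [560.8, -16.4, 3.3]
tcp_rot: [-3.142, 0.0, 1.297]
ft_force: [-1.0, -6.5, -0.4]
width: 45.0
grip_force: 3.2
```

```bash
python3 chk.py
```

```text
11.15 [560.8 -16.4   3.3] [-83.6  -0.1] 0.03 force lane,lat,z -6.6 -0.8 -0.4 mom [-1.05  0.17 -0.  ]
315 [162.6 209.7] tool 21.5 -44.4
59 [356.9 206.4] tool 23.0 44.3
```

Force is beginning to rise; a few more small steps.

Call:
{"method": "servo_tool", "body": {"targets": [[0.05,0,0,0,0,0,4.5],[0.05,0,0,0,0,0,4.5]]}}

```text
clock: 11.4
ee_pos: [561.0, -16.3, 3.3]
tcp_rot: [3.141, 0.0, 1.297]
ft_force: [-1.2, -8.9, -2.4]
width: 44.9
grip_force: 4.4
```

Call:
{"method": "servo_tool", "body": {"targets": [[0.05,0,0,0,0,0,4.5],[0.05,0,0,0,0,0,4.5]]}}

```text
clock: 11.6
ee_pos: [561.0, -16.2, 3.3]
tcp_rot: [-3.142, 0.001, 1.298]
ft_force: [-1.4, -14.4, -1.3]
width: 45.0
grip_force: 7.1
```

Call:
{"method": "servo_tool", "body": {"targets": [[0.05,0,0,0,0,0,4.5],[0.1,0,0,0,0,0,4.5],[0.1,0,0,0,0,0,4.5]]}}

```text
clock: 11.9
ee_pos: [561.1, -16.0, 3.3]
tcp_rot: [-3.141, 0.001, 1.298]
ft_force: [-3.8, -25.1, 0.2]
width: 45.1
grip_force: 12.5
```

```bash
python3 chk.py
```

```text
11.9 [561.1 -16.    3.3] [-83.1  -0.2] 0.05 force lane,lat,z -25.2 -3.1 0.2 mom [-4.1   0.6  -0.01]
314 [162.7 210.6] tool 21.1 -44.4
58 [356.6 206.2] tool 23.1 44.2
```

Home against the stop: the TCP has stalled and the force is 25 N, square. I'll back off, rise, close the fingers and look.

Call:
{"method": "servo_tool", "body": {"targets": [[-1,0,0,0,0,0,4.5],[-3,0,0,0,0,0,4.5],[-5,0,0,0,0,0,4.5],[-5,0,-4,0,0,0,4.5],[-5,0,-30,0,0,0,4.5],[-5,0,-30,0,0,0,4.5],[-5,0,-30,0,0,0,4.5],[-5,0,-30,0,0,0,4.5],[-5,0,-30,0,0,0,0],[-5,0,-30,0,0,0,0],[4,-3,-30,0,0,0,0],[4,-3,-30,0,0,0,0],[4,-3,-30,0,0,0,0],[4,-3,-30,0,0,0,0],[4,-3,-30,0,0,0,0]]}}

```text
clock: 13.45
ee_pos: [543.3, 31.7, 303.0]
tcp_rot: [-3.141, 0.0, 1.297]
ft_force: [0.2, -0.3, -0.6]
width: 0.2
grip_force: 0.0
```

```bash
cat > bt.py <<'E'
from plan import *
o=readout.get_obs();print(o["clock"],o["ee_pos"].round(1),o["tcp_rot"].round(4),o["width"],o["ft_force"].round(1))
c=vision.get_calibration("wrist");im=vision.get_image("wrist")[:,:,::-1].copy();cv2.imwrite("pics/w5.png",im)
hsv=cv2.cvtColor(im,cv2.COLOR_BGR2HSV);g=cv2.inRange(hsv,(50,170,120),(75,255,255))
n,l,s,ce=cv2.connectedComponentsWithStats(g)
for i in range(1,n):
    if s[i,4]>150: print(s[i],ce[i].round(1),onplane(c,ce[i],44).round(1),onplane(c,ce[i],52).round(1))
E
python3 bt.py
```

```text
13.45 [543.3  31.7 303. ] [-3.1413e+00  2.0000e-04  1.2973e+00] 0.1719774922637729 [ 0.2 -0.3 -0.6]
[168  82  22  23 364] [178.3  93.7] [465.1 134.2  44. ] [467.  133.5  52. ]
[ 257  115   60   44 1179] [296.  132.5] [596.3  46.7  44. ] [595.7  47.8  52. ]
[249 129   9  23 188] [252.7 140.4] [539.1  52.3  44. ] [539.6  53.2  52. ]
```

View pics/w5.png

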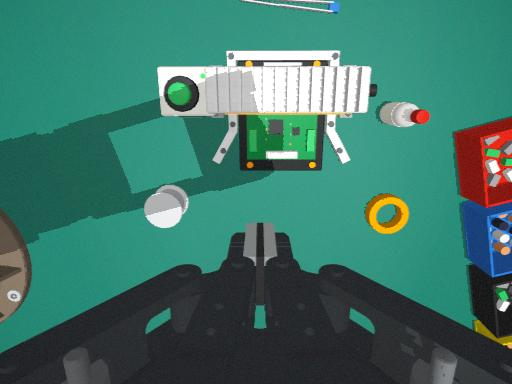

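The carrier is home: its clips at (250,64) and (317,64) sit right at the back stop (row ~60), the rear is at row 168, and tape, bottle and spool are untouched. The button is at (178,94), which triangulates to about (467,134,52). I'll move over it with the gripper turned so its wide axis clears the bridge.

Call:
{"method": "servo_tool", "body": {"targets": [[7.8,-10.2,0,0,0,-0.14,0],[7.8,-10.2,0,0,0,-0.28,0],[7.8,-10.2,0,0,0,-0.42,0],[7.8,-10.2,0,0,0,-0.56,0],[7.8,-10.2,0,0,0,-0.7,0],[7.8,-10.2,0,0,0,-0.84,0],[7.8,-10.2,0,0,0,-0.98,0],[7.8,-10.2,0,0,0,-1.12,0],[7.8,-10.2,0,0,0,-1.26,0],[7.8,-10.2,0,0,0,-1.4,0],[7.8,-10.2,0,0,0,-1.54,0],[7.8,-10.2,0,0,0,-1.57,0],[7.8,-10.2,5,0,0,-1.57,0],[7.8,-10.2,10,0,0,-1.57,0],[7.8,-10.2,15,0,0,-1.57,0],[7.8,-10.2,20,0,0,-1.57,0],[7.8,-10.2,22,0,0,-1.57,0],[7.8,-10.2,22,0,0,-1.57,0]]}}

```text
clock: 15.3
ee_pos: [464.5, 133.4, 80.6]
tcp_rot: [-3.139, -0.005, 2.866]
ft_force: [-0.3, 1.0, 0.3]
width: -0.1
grip_force: 0.0
```

```bash
python3 bt.py
```

```text
15.3 [464.5 133.4  80.6] [-3.139  -0.0047  2.8658] -0.10312285721502243 [-0.3  1.   0.3]
[237 201  45  31 857] [258.4 215.3] [465.1 133.4  44. ] [462.2 134.3  52. ]
[150 308  21  22 228] [159.9 318.7] [519.9  46.7  44. ] [514.5  51.4  52. ]
```

View pics/w5.png

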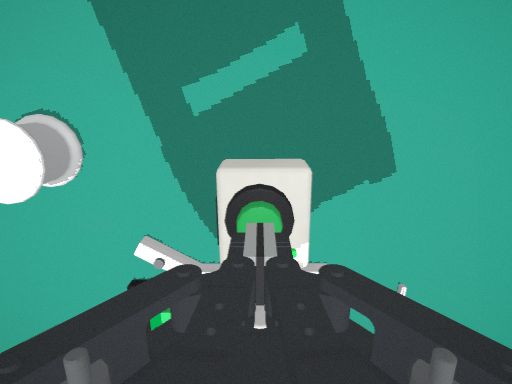

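The closed fingertips are over the button (centre about (259,222)). Going down gently.

Call:
{"method": "servo_tool", "body": {"targets": [[-0.2,0,1,0,0,0,0],[-0.2,0,2,0,0,0,0],[-0.2,0,2.4,0,0,0,0],[-0.2,0,2.6,0,0,0,0],[-0.2,0,2.6,0,0,0,0]]}}

```text
clock: 15.85
ee_pos: [468.2, 134.3, 57.4]
tcp_rot: [3.142, 0.0, 2.867]
ft_force: [-0.2, -1.8, 1.3]
width: 0.3
grip_force: 0.8
```

Call:
{"method": "servo_tool", "body": {"targets": [[0,0,0.2,0,0,0,0],[0,0,0.3,0,0,0,0],[0,0,0.3,0,0,0,0]]}}

```text
clock: 16.15
ee_pos: [468.3, 134.3, 54.4]
tcp_rot: [3.141, 0.0, 2.867]
ft_force: [-0.3, -1.1, 4.0]
width: -0.2
grip_force: 1.7
```

Call:
{"method": "servo_tool", "body": {"targets": [[0,0,0.2,0,0,0,0],[0,0,0.3,0,0,0,0],[0,0,0.3,0,0,0,0]]}}

```text
clock: 16.45
ee_pos: [468.3, 134.3, 51.8]
tcp_rot: [3.141, 0.0, 2.867]
ft_force: [-2.5, -1.3, 18.9]
width: 0.2
grip_force: 9.6
```

Contact began near z 58; at 51.8 with 19 N it is bottomed (6 mm travel). Releasing and clearing.

Call:
{"method": "servo_tool", "body": {"targets": [[0,0,0,0,0,0,0],[0,0,-0.5,0,0,0,0],[0,0,-1,0,0,0,0],[0,0,-3,0,0,0,0],[0,0,-8,0,0,0,0],[0,0,-13,0,0,0,0],[0,0,-18,0,0,0,0],[0,0,-24,0,0,0,0],[0,0,-24,0,0,0,0],[0,0,-24,0,0,0,0]]}}

```text
clock: 17.45
ee_pos: [468.9, 134.5, 293.2]
tcp_rot: [3.14, 0.003, 2.867]
ft_force: [0.6, -0.0, -0.4]
width: 0.3
grip_force: 0.0
```

Run:
```python
from plan import *
o=readout.get_obs();print(o["clock"],o["ee_pos"].round(1),o["ft_force"].round(1))
c=vision.get_calibration("wrist");im=vision.get_image("wrist")[:,:,::-1];s=vision.get_image("scene")[:,:,::-1][150:280,160:360]
cv2.imwrite("pics/fin.png",np.hstack([cv2.resize(im,(400,300)),cv2.resize(s,(400,300),interpolation=cv2.INTER_CUBIC)]))
```

```text
17.45 [468.9 134.5 293.2] [ 0.6 -0.  -0.4]
```

View pics/fin.png

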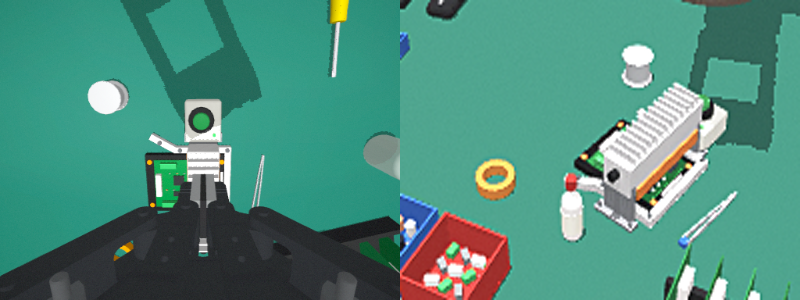

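The carrier is still under the bridge against the stop, the button (203,120) is up again, and the bystanders stand as before. Handing in.

```bash
python3 -c "
from bench import ticket
print(ticket.sign_off())"
```

```text
the job is handed in; nothing more can be done
None
```

I pushed the carrier home against the back stop, pressed the start button to the bottom and released it, and handed the job in at about 17.5 s of the 59 s allowed; no verdict came back.

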